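# Shim the levelling stand until its bubble is centred

### The job

The small metal levelling stand leans towards the robot. Pick up the orange wedge, slide it thin end first under the middle of the stand's low edge and push it in gently until the bubble of the level on top rests centred between its two black lines, then let go and leave the wedge there carrying the edge. Do not shove the stand out of place, do not touch the stand with the hand or jam the wedge hard against it, never lift the low edge so far that the bubble runs to the other end, and leave the other things on the bench alone.

Things in the scene. Friction and masses are not known exactly. Their poses are not given: they have to be found in the camera images.
- stand: Loose aluminium stand, 1.5 to 2.6 kg: plate 200 (x) by 160 (y) by 12 mm, top 34 mm over its rear soles. Origin: midway between the soles of its two rear feet, which stand on a black rubber mat of unknown thickness (3 to 6 mm). x points from the low edge to the rear feet (the way the wedge is pushed), z up. The plate spans x = -180 to +20 mm. It leans 2 to 3.5 degrees to -x at the start.
- low_edge (a point): Middle of the underside of the round steel bumper bar (10 mm thick, along y) under the low edge, at x = -172, y = 0, z = 8 mm of the stand, unloaded. 4 to 5 mm above the bench at the start. The bar is on rubber springs: under load it first gives by 2 to 6 mm (unknown), then the edge rises. Two short front feet 16 mm wide stand at x = -156, y = +-60 mm; between them the space is free.
- bubble (a joint): Place of the pale bubble (26 mm long) in the yellow-green vial that lies along the stand's x on its top, at x = -70 mm, its top 56 mm over the rear soles. In m: 0 centred between the two black lines (27 mm apart); positive: towards the rear feet, the low edge is still too low; negative: lifted too far. Ends at +-0.018. About 10 mm per degree; sluggish, settles in about 1.5 s.
- wedge: Loose orange plastic wedge, 170 g, 157 mm long, 26 mm wide; origin at the centre of its underside, x towards the thin nose, z up. The ramp rises evenly from 2.5 mm at the nose to 20.5 mm at 120 mm behind it, then is flat to the heel. Friction about 0.28 on bench and bar: pushing it in takes up to about 18 N, and it stays where it is left. The stand is level with the nose 65 to 115 mm past the bar.
- heel (a point): Middle of the wedge's grip heel, a block 24 mm long, 26 mm wide and 46 mm high at the thick end: this point is 23 mm above the wedge's underside, 145 mm behind the nose edge, 12 mm from the rear end. Axes as the wedge's.
- logbook: Dark blue book 210 x 152 x 14 mm lying on the bench, left of the wedge; origin under its centre. A bystander.
- timer: White lab timer 66 x 62 x 21 mm with three keys, in front of the centrifuge; origin under its centre. A bystander.
- marker: Marker pen 133 mm long, 18 mm thick, lying in front of the centrifuge; origin under its centre. A bystander.

How it is judged:
On the way, in this order (a step that is already met when the one before it is completed fails the run):
1. the wedge's nose is under the stand's low edge and the edge bears on it (x of heel in the frame of stand above -0.305 m and y of heel in the frame of stand between -0.045 and 0.045 m and contact force between wedge and stand above 2 N), for 0.2 s.
2. the bubble is centred with the low edge borne by the wedge (all of step 1 and value of joint bubble between -0.002 and 0.002 m), for 0.3 s.
At the end, for the whole second after the job is handed in: The bubble rests within 2 mm of the centre, the stand is level within 0.012 rad and within 12 mm of its starting place; the wedge's nose is at least 12 mm past the low edge, within 45 mm of its middle, and bears the edge with more than 2 N; wedge and stand at rest (all of step 2 and angle between stand's own z axis and vertical below 0.012 rad and distance of stand from where it was at the start of the episode below 0.012 m and linear speed of each of stand, wedge below 0.01 m/s); the robot touches nothing.
It fails at once if the stand is shoved more than 12 mm from its place (distance of stand from where it was at the start of the episode above 0.012 m).
It fails at once if the wedge is jammed against the stand with more than 22 N (contact force between wedge and stand above 22 N).
It fails at once if the hand or arm presses on the stand (contact force between any of the fingers, the arm and stand above 1 N).
It fails at once if the low edge is lifted so far that the bubble runs to the other end (value of joint bubble below -0.016 m).
It fails at once if a bystander is moved more than 20 mm (distance of any of logbook, timer, marker from where it was at the start of the episode above 0.02 m).
It also fails if it takes over 72 s, if anything falls off the work surface, if the arm or the gripper's body presses on something with over 40 N, if the wrist force passes 120 N, or if a joint passes its speed limit or range.

### The arm

A 7-joint arm with a two-finger parallel gripper is mounted at the origin on a cart in front of the work surface, level with it; the furniture and walls round the work are solid. World frame = base frame: x ahead of the robot, y to its left, z up, the work surface at z = 0. Lengths are in m, angles in rad, forces in N, time in s.
With the tool pointing down it reaches from about 0.4 to 0.875 m from the base axis. Payload 19.3 kg.
Tool frame: the origin (TCP) lies at the very end of the fingers, on their centre line; the grasp point (between the pads) lies 19 mm behind it; z points along the fingers, x is the direction in which the jaws open and shut, and the axes are right-handed (so a half turn about z gives the same grasp; the last joint's range is limited). The gripper opens to 85 mm and grips with 20 to 120 N. Pads are 22 mm wide; open, the fingers measure 114 mm over their backs; the gripper's body (76 mm by 85 mm) begins 54 mm behind the grasp point. The pads swing forward as they close: fully open they stand 13 mm farther back than shut.
Start: joints at [1.125, 0.521, -0.036, 1.599, 0.021, 1.021, -0.113], TCP at [0.229, -0.581, 0.231] pointing down, gripper open.
Joint ranges: [-2.91, 2.91], [-0.3, 2.13], [-1.5, 1.42], [0.17, 2.43], [-1.26, 4.41], [0.16, 1.93], [-2.52, 2.52]. Speed limits (rad/s): [1.89, 1.89, 2.39, 2.39, 3.01, 3.01, 3.01].

### API

Orientations are given as [roll, pitch, yaw] about the fixed x, y, z axes, in that order (R = Rz(yaw) Ry(pitch) Rx(roll)).
In Python, from workcell import bot gives the robot as it stands.
- The arm moves only by the tool jog_arm, never from a script. Its argument "increments" is a list of rows, each an object of numbers: "wx", "wy", "wz": the turn, a rotation vector about the tool's x, y, z in degrees; "x", "y", "z": the shift along the tool's x, y, z in cm; "claw": the opening in per cent of the stroke, from 0 (shut) to 100 (fully open). A call has 1 to 10 rows; each row is the pose to reach, as a shift and turn from the pose measured when the call began, along the tool's axes at that moment; what a row does not reach only later rows make up. A row lasts 1/8 s, in which the tool goes at most 62.5 mm and 10.7 degrees, less where a joint would pass 70% of its speed; a pose out of reach is approached as far as the arm can. A call with a gripper value outside its range is refused whole. The fingers move at their own pace and stop on an object; "squeeze" is the grip in N (left out, the last holds). Time passes only in rows, so rows that repeat a pose let the fingers close. It gives the time, the measured TCP pose, the force and the opening at its end, in the units of the state.
- bot.observe(): the state, without advancing time (a new reading comes with each control period).
- bot.grab_frame(name): name is "scene" or "top"; returns a dict with "pixels" (480x640x3 uint8, red, green, blue), "fov_y" (degrees; the focal length in pixels is half the picture's height over the tangent of half this angle, whatever the lens; pixels are square), "cx", "cy" (the principal point, pixels), "k1" (the pictures are not rectified: a ray, as slopes to the right and down, at radius r is drawn at 1 + k1 r^2 times it, then the intrinsics apply), "origin" and "orientation" of the camera in the world. Camera axes: x right, y down, z forward; pixel columns grow to the right and rows downward; lengths in m; the calibration is good to about 2 mm. A picture is of the moment at which its call begins. There is no depth.
- bot.job_done(): hands the job in, once; it reports no verdict.
The state is a dict: "clock": time; "qpos": joint angles; "qd": joint speeds; "joint_efforts": joint torques, N m; "position": TCP position; "tool_rot": TCP orientation; "force": force on the tool from outside, world axes, zero at the start; "moment": the same for the moment, N m; "grip_width": finger opening in m.
Only numpy, scipy, OpenCV 4.12 (cv2) and the standard library are available. Lean on these libraries where they do the work, as an engineer would, in place of code of your own. Each camera call takes 0.05 s, during which the arm holds its last target.

## Working session

There is one attempt and no reset: what is moved stays moved. The work goes in short steps, Python scripts to look and compute and a tool call to move; the robot and the scene stay as the last step left them, time stands still between calls to the robot, and variables do not carry over. Pictures are saved under pics/ and viewed, and the job is handed in when it is done.

Besides the shell and the picture viewer there is one more tool, called after ">>>" as a command line: name --argument value ..., lists and objects as JSON in quotes. jog_arm: Moves the arm, as the interface text tells. Its arguments: {"type":"object","properties":{"increments":{"type":"array","items":{"type":"object","properties":{"wx":{"type":"number"},"wy":{"type":"number"},"wz":{"type":"number"},"x":{"type":"number"},"y":{"type":"number"},"z":{"type":"number"},"claw":{"type":"number"}}}},"squeeze":{"type":"number"}},"required":["increments"]}

```bash
mkdir -p pics; cat > h.py <<'E'
import numpy as np, cv2
from workcell import bot
def shot(name,fn=None):
    f=bot.grab_frame(name)
    if fn: cv2.imwrite('pics/'+fn,cv2.cvtColor(f['pixels'],cv2.COLOR_RGB2BGR))
    return f
def Rrpy(o):
    r,p,y=o
    c,s=np.cos,np.sin
    Rx=np.array([[1,0,0],[0,c(r),-s(r)],[0,s(r),c(r)]]);Ry=np.array([[c(p),0,s(p)],[0,1,0],[-s(p),0,c(p)]]);Rz=np.array([[c(y),-s(y),0],[s(y),c(y),0],[0,0,1]])
    return Rz@Ry@Rx
def K(f):
    fl=240/np.tan(np.radians(f['fov_y'])/2)
    return np.array([[fl,0,f['cx']],[0,fl,f['cy']],[0,0,1.]])
def ray(f,uv):
    uv=np.atleast_2d(np.array(uv,float)).reshape(-1,1,2)
    d=cv2.undistortPoints(uv,K(f),np.array([f['k1'],0,0,0.]),).reshape(-1,2)
    d=np.c_[d,np.ones(len(d))]@Rrpy(f['orientation']).T
    return np.array(f['origin']),d
def onz(f,uv,z):
    o,d=ray(f,uv); t=(z-o[2])/d[:,2]
    return o+d*t[:,None]
def proj(f,P):
    R=Rrpy(f['orientation']);p=(np.atleast_2d(P)-f['origin'])@R
    s=p[:,:2]/p[:,2:];r2=(s**2).sum(1,keepdims=True);s=s*(1+f['k1']*r2)
    k=K(f);return s*k[0,0]+k[:2,2]
E
python3 - <<'E'
from h import *
for n in('scene','top'):
    f=shot(n,n+'0.png');print({k:v for k,v in f.items() if k!='pixels'})
print(bot.observe())
E
```

```text
{'fov_y': 47.143029752716785, 'cx': 310.50204924878443, 'cy': 232.26184664177993, 'k1': -0.17312773349371885, 'origin': array([-0.49814736,  1.14262134,  0.98927173]), 'orientation': array([-2.13540665, -0.02120986, -2.26056761])}
{'fov_y': 48.71467565492012, 'cx': 320.6190795035548, 'cy': 238.468298592148, 'k1': 0.04957782049406846, 'origin': array([0.33221094, 0.2035944 , 1.51663539]), 'orientation': array([-2.95633391, -0.00717266, -1.56416907])}
{'clock': 0.1, 'qpos': array([ 1.1248457 ,  0.52192867, -0.03633031,  1.59990611,  0.02122049,
        1.02110057, -0.11281612]), 'qd': array([ 4.94904548e-04, -1.35946163e-03,  9.65493258e-05, -2.25607040e-03,
        6.05126079e-04,  9.00700045e-04, -1.19413004e-03]), 'joint_efforts': array([ 2.79401203e-03, -9.28497291e+01,  1.98404498e+00, -3.70542026e+01,
        1.81822461e-02,  5.40180044e-03, -1.21727035e-04]), 'position': array([ 0.22922177, -0.58115062,  0.23081538]), 'tool_rot': array([ 3.14151099e+00,  9.53637495e-04, -1.19506045e+00]), 'force': array([-0.15160437, -0.30722777, -1.72659703]), 'moment': array([ 0.0019789 , -0.0125292 , -0.03970616]), 'grip_width': 0.08547599900276565}
```

```bash
ls pics
```

```text
scene0.png
top0.png
```

View pics/scene0.png

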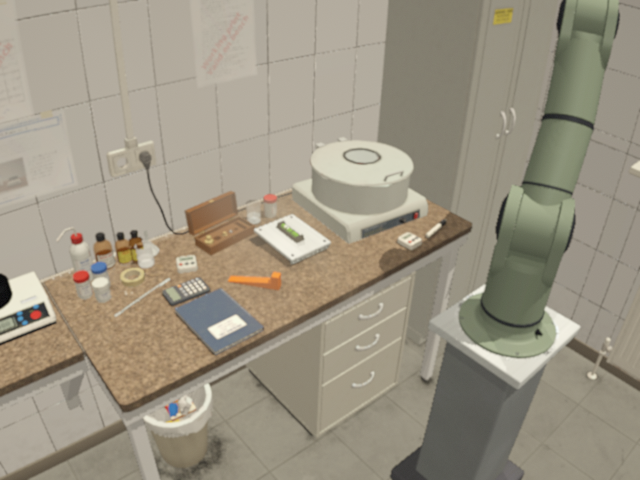

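View pics/top0.png

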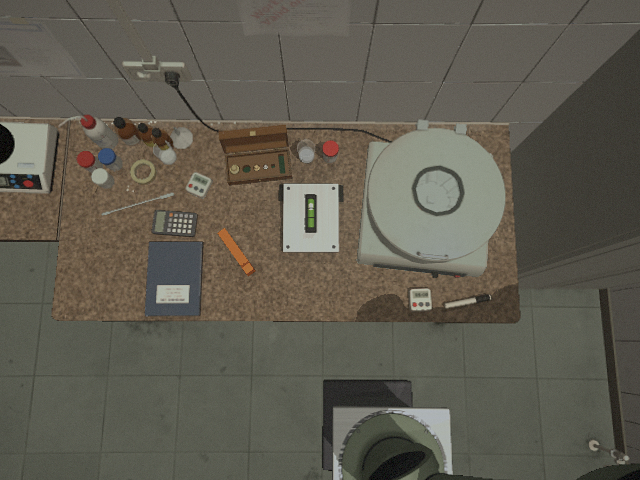

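The scene view shows the stand at about (291,238), the wedge at (255,281) with its heel to the right, and the logbook in front of them. The top view shows the stand at (283–340, 184–252) with its low edge at row 252. The wedge runs from its nose at (222,230) to its heel at (249,270). Next I'll zoom in and measure.

```bash
python3 - <<'E'
from h import *
f=shot('top');p=f['pixels']
im=cv2.cvtColor(p,cv2.COLOR_RGB2BGR)
cv2.imwrite('pics/z1.png',cv2.resize(im[170:290,200:360],(800,600),interpolation=cv2.INTER_CUBIC))
g=shot('scene');im2=cv2.cvtColor(g['pixels'],cv2.COLOR_RGB2BGR)
cv2.imwrite('pics/z2.png',cv2.resize(im2[200:305,220:360],(800,600),interpolation=cv2.INTER_CUBIC))
for n,ff in(('top',f),('scene',g)):
    h=cv2.cvtColor(ff['pixels'],cv2.COLOR_RGB2HSV)
    m=cv2.inRange(h,(5,150,90),(18,255,255))
    c=max(cv2.findContours(m,cv2.RETR_EXTERNAL,cv2.CHAIN_APPROX_NONE)[0],key=cv2.contourArea)
    r=cv2.minAreaRect(c);b=cv2.boxPoints(r);print(n,cv2.contourArea(c),b.round(1).tolist())
    if n=='top':
        for z in (0,.0115,.046):print(z,onz(ff,b,z).round(4).tolist())
E
```

```text
top 452.5 [[216.5, 232.6999969482422], [224.3000030517578, 227.10000610351562], [255.1999969482422, 270.29998779296875], [247.39999389648438, 275.8999938964844]]
0 [[0.6313, 0.4975, 0.0], [0.6481, 0.4754, 0.0], [0.522, 0.3819, 0.0], [0.5057, 0.4039, 0.0]]
0.0115 [[0.629, 0.4952, 0.0115], [0.6457, 0.4734, 0.0115], [0.5206, 0.3806, 0.0115], [0.5044, 0.4024, 0.0115]]
0.046 [[0.6222, 0.4886, 0.046], [0.6385, 0.4672, 0.046], [0.5163, 0.3765, 0.046], [0.5004, 0.3978, 0.046]]
scene 397.0 [[228.0, 272.0], [280.0, 272.0], [280.0, 288.0], [228.0, 288.0]]
```

View pics/z1.png

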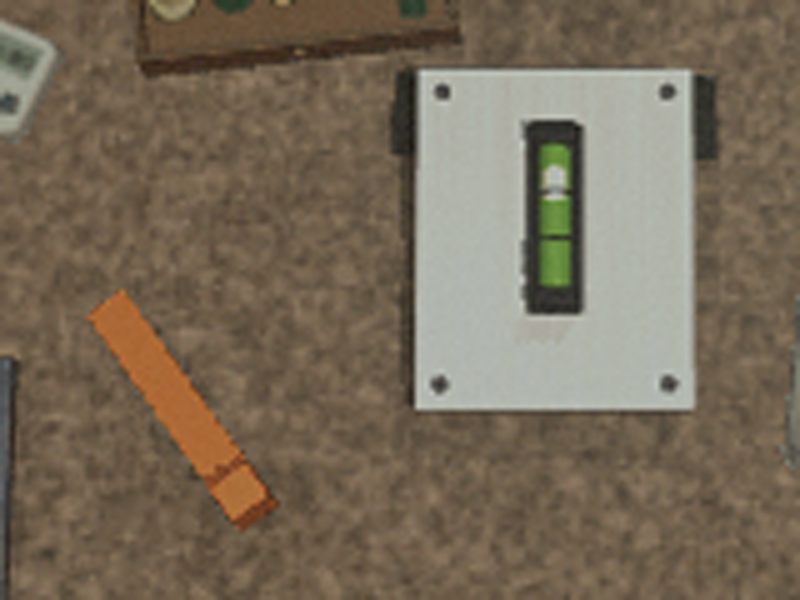

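View pics/z2.png

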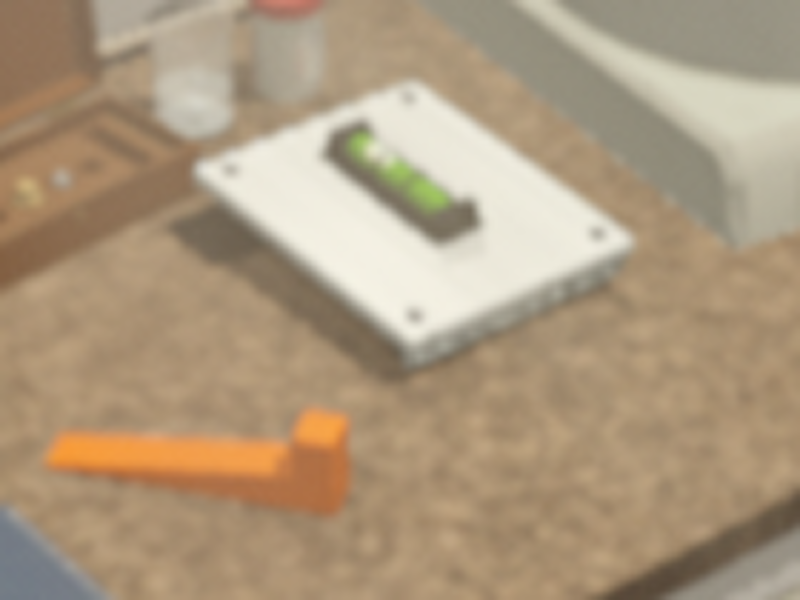

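```bash
python3 - <<'E'
from h import *
f=shot('top')
def z1(P): P=np.array(P,float);return (P+.5)/5-.5+[200,170]
pr=onz(f,z1([(415,70),(692,70)]),.038);pf=onz(f,z1([(414,410),(695,410)]),.029)
print('plate rear',pr.round(4).tolist(),'front',pf.round(4).tolist())
r=pr.mean(0)[:2];q=pf.mean(0)[:2];d=r-q;yaw=np.degrees(np.arctan2(d[1],d[0]));print('len',np.hypot(*d),'yaw',yaw,'from edges',np.degrees(np.arctan2(-(pf[1]-pf[0])[0],-(pf[0]-pf[1])[1]*-1)), 'w',np.linalg.norm(pf[0]-pf[1]),np.linalg.norm(pr[0]-pr[1]))
sc=onz(f,z1([(442,92),(667,92),(440,384),(668,384)]),.034);print('screws',sc.round(4).tolist())
b=onz(f,z1([(555,180),(555,237),(554,190),(555,146),(555,286)]),.056);print('vial',b.round(4).tolist())
n=onz(f,z1([(90,315),(123,290)]),.0025);hr=onz(f,z1([(242,530),(278,505)]),0);ht=onz(f,z1([(272,490),(238,518)]),.046);h2=onz(f,z1([(208,480),(245,457)]),.046)
for a in(n,hr,ht,h2):print(a.round(4).tolist(),np.linalg.norm(a[0]-a[1]))
N=n.mean(0);H=hr.mean(0);d=N-H;print('L',np.linalg.norm(d[:2]),'yaw',np.degrees(np.arctan2(d[1],d[0])))
d=N-ht.mean(0);print('L',np.linalg.norm(d[:2]),'yaw',np.degrees(np.arctan2(d[1],d[0])))
u=d[:2]/np.linalg.norm(d[:2]);print('heel pt',N[:2]-u*.145,ht.mean(0)[:2]+u*.012,H[:2]+u*.012)
g=shot('scene')
# heel top corners in scene z2 (scale 800/140)
s=800/140
def z2(P):P=np.array(P,float);return (P+.5)/s-.5+[220,200]
hs=onz(g,z2([(305,410),(347,418),(345,442),(298,438)]),.046);print('scene heel top',hs.round(4).tolist(),hs.mean(0))
pp=onz(g,z2([(195,165),(410,82)]),.038);print('scene rear',pp.round(4).tolist())
pp=onz(g,z2([(405,350),(633,240)]),.029);print('scene front',pp.round(4).tolist())
E
```

```text
plate rear [[0.7698, 0.3058, 0.038], [0.7713, 0.1456, 0.038]] front [[0.5723, 0.303, 0.029], [0.5735, 0.1434, 0.029]]
len 0.19768805886782997 yaw 0.7140897108691574 from edges -0.4435259326216836 w 0.15964068709775714 0.16016681895632207
screws [[0.758, 0.2902, 0.034], [0.7591, 0.1599, 0.034], [0.5865, 0.2883, 0.034], [0.5875, 0.1589, 0.034]]
vial [[0.7006, 0.224, 0.056], [0.6675, 0.2236, 0.056], [0.6948, 0.2245, 0.056], [0.7205, 0.2242, 0.056], [0.6392, 0.2234, 0.056]]
[[0.631, 0.4937, 0.0025], [0.646, 0.4753, 0.0025]] 0.023785941542886525
[[0.5065, 0.4021, 0.0], [0.5211, 0.3819, 0.0]] 0.024860443318061844
[[0.5238, 0.3801, 0.046], [0.5079, 0.3985, 0.046]] 0.024255661118133563
[[0.5291, 0.4159, 0.046], [0.5422, 0.3957, 0.046]] 0.024040347450898256
L 0.15522709715921673 yaw 36.5778245852896
L 0.15524272257644056 yaw 37.82431523245711
heel pt [0.52394449 0.39557747] [0.52533256 0.3966551 ] [0.52330314 0.39935449]
scene heel top [[0.542, 0.3988, 0.046], [0.5236, 0.3861, 0.046], [0.5082, 0.3989, 0.046], [0.5252, 0.4154, 0.046]] [0.52474932 0.39982042 0.046     ]
scene rear [[0.7787, 0.3032, 0.038], [0.7777, 0.1486, 0.038]]
scene front [[0.5714, 0.3122, 0.029], [0.5772, 0.1471, 0.029]]
```

```bash
cat >> h.py <<'E'
def inc(target,yaw_deg=None,s=None):
    """world TCP target (+tool-x yaw) -> tool-axis increments cm, rotvec deg (tool straight down)"""
    s=s or bot.observe();R=Rrpy(s['tool_rot'])
    d=R.T@(np.array(target)-s['position'])*100
    out=dict(zip('xyz',d.round(2)))
    if yaw_deg is not None:
        Rt=Rrpy([np.pi,0,np.radians(yaw_deg)]);w,_=cv2.Rodrigues(R.T@Rt);out.update(zip(('wx','wy','wz'),np.degrees(w.ravel()).round(2)))
    return {k:float(v) for k,v in out.items()}
E
python3 - <<'E'
from h import *
print(inc([.43,-.1,.25],-53));print(inc([.5245,.3975,.15],-53))
E
```

```text
{'x': -37.41, 'y': -36.33, 'z': -1.88, 'wx': -0.0, 'wy': 0.02, 'wz': -15.47}
{'x': -80.21, 'y': -63.38, 'z': 8.14, 'wx': -0.0, 'wy': 0.02, 'wz': -15.47}
```

>>> jog_arm --increments '[{"x": -4,"y": -5,"z": -2,"wz": -3},{"x": -8,"y": -9,"z": -2,"wz": -6},{"x": -12,"y": -13,"z": -2,"wz": -9},{"x": -16,"y": -17,"z": -2,"wz": -12},{"x": -20,"y": -21,"z": -2,"wz": -15.5},{"x": -24,"y": -25,"z": -2,"wz": -15.5},{"x": -28,"y": -29,"z": -2,"wz": -15.5},{"x": -33,"y": -33,"z": -2,"wz": -15.5},{"x": -37.5,"y": -36.5,"z": -2,"wz": -15.5},{"x": -42,"y": -39.5,"z": -2,"wz": -15.5}]'

```text
schema error: expected keys wx, wy, wz, x, y, z, claw
```

```bash
python3 - <<'E'
from h import *
s=bot.observe();print(s['clock'],s['position'],np.degrees(s['tool_rot']))
print(inc([.5245,.3975,.12],-53))
E
```

```text
0.3 [ 0.2293341  -0.58129154  0.23110581] [ 1.79998686e+02  2.20535103e-02 -6.84700299e+01]
{'x': -80.21, 'y': -63.38, 'z': 11.14, 'wx': -0.0, 'wy': 0.02, 'wz': -15.47}
```

>>> jog_arm --increments '[{"x": -4,"y": -5,"z": -2,"wx": 0,"wy": 0,"wz": -3,"claw": 100},{"x": -8,"y": -9,"z": -2,"wx": 0,"wy": 0,"wz": -6,"claw": 100},{"x": -12,"y": -13,"z": -2,"wx": 0,"wy": 0,"wz": -9,"claw": 100},{"x": -16,"y": -17,"z": -2,"wx": 0,"wy": 0,"wz": -12,"claw": 100},{"x": -20,"y": -21,"z": -2,"wx": 0,"wy": 0,"wz": -15.5,"claw": 100},{"x": -24,"y": -25,"z": -2,"wx": 0,"wy": 0,"wz": -15.5,"claw": 100},{"x": -28,"y": -29,"z": -2,"wx": 0,"wy": 0,"wz": -15.5,"claw": 100},{"x": -33,"y": -33,"z": -2,"wx": 0,"wy": 0,"wz": -15.5,"claw": 100},{"x": -37.5,"y": -36.5,"z": -2,"wx": 0,"wy": 0,"wz": -15.5,"claw": 100},{"x": -42,"y": -39.5,"z": -2,"wx": 0,"wy": 0,"wz": -15.5,"claw": 100}]'

```text
clock: 1.55
position: [0.443, -0.0436, 0.2515]
tool_rot: [-3.141, -0.0, -0.924]
force: [1.3, -0.3, -0.7]
grip_width: 0.0852
```

```bash
python3 - <<'E'
from h import *
s=bot.observe();print(s['clock'],s['position'],np.degrees(s['tool_rot']))
print(inc([.5245,.3975,.12],-53))
E
```

```text
1.55 [ 0.44302808 -0.04361255  0.25145823] [-1.79967429e+02 -1.04508694e-03 -5.29487302e+01]
{'x': -30.3, 'y': -33.07, 'z': 13.16, 'wx': -0.03, 'wy': -0.0, 'wz': 0.05}
```

>>> jog_arm --increments '[{"x": -4,"y": -4.3,"z": 0,"wx": 0,"wy": 0,"wz": 0,"claw": 100},{"x": -8,"y": -8.7,"z": 0,"wx": 0,"wy": 0,"wz": 0,"claw": 100},{"x": -12,"y": -13.1,"z": 1,"wx": 0,"wy": 0,"wz": 0,"claw": 100},{"x": -16,"y": -17.5,"z": 2,"wx": 0,"wy": 0,"wz": 0,"claw": 100},{"x": -20,"y": -21.8,"z": 4,"wx": 0,"wy": 0,"wz": 0,"claw": 100},{"x": -24,"y": -26.2,"z": 7,"wx": 0,"wy": 0,"wz": 0,"claw": 100},{"x": -27.5,"y": -30,"z": 10,"wx": 0,"wy": 0,"wz": 0,"claw": 100},{"x": -30.3,"y": -33.1,"z": 13,"wx": 0,"wy": 0,"wz": 0,"claw": 100},{"x": -30.3,"y": -33.1,"z": 13,"wx": 0,"wy": 0,"wz": 0,"claw": 100}]'

```text
clock: 2.68
position: [0.5226, 0.4003, 0.1185]
tool_rot: [3.139, 0.002, -0.92]
force: [-0.3, -0.7, -0.1]
grip_width: 0.0854
```

```bash
python3 - <<'E'
from h import *
print(inc([.5245,.3975,.012],-53))
f=shot('scene');im=cv2.cvtColor(f['pixels'],cv2.COLOR_RGB2BGR)
cv2.imwrite('pics/z3.png',cv2.resize(im[180:330,180:380],(800,600),interpolation=cv2.INTER_CUBIC))
E
```

```text
{'x': 0.35, 'y': -0.01, 'z': 10.65, 'wx': 0.17, 'wy': 0.09, 'wz': 0.26}
```

View pics/z3.png

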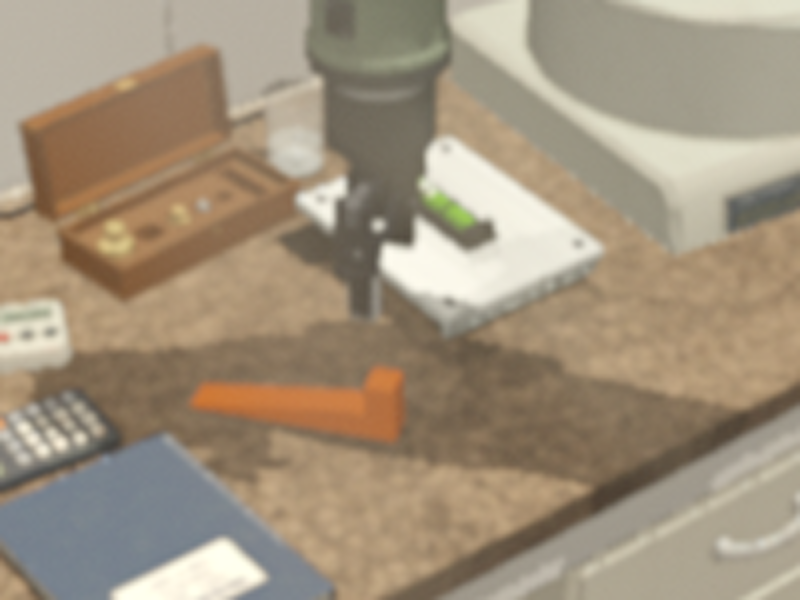

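The gripper sits above the heel, which is at zoom (385,395), with the fingers at zoom (365,290). I'll descend and close.

>>> jog_arm --increments '[{"x": 0.3,"y": 0,"z": 3,"wx": 0.2,"wy": 0,"wz": 0.2,"claw": 100},{"x": 0.3,"y": 0,"z": 6,"wx": 0.2,"wy": 0,"wz": 0.2,"claw": 100},{"x": 0.3,"y": 0,"z": 8.5,"wx": 0.2,"wy": 0,"wz": 0.2,"claw": 100},{"x": 0.3,"y": 0,"z": 10,"wx": 0.2,"wy": 0,"wz": 0.2,"claw": 100},{"x": 0.3,"y": 0,"z": 10.6,"wx": 0.2,"wy": 0,"wz": 0.2,"claw": 100},{"x": 0.3,"y": 0,"z": 10.6,"wx": 0.2,"wy": 0,"wz": 0.2,"claw": 60},{"x": 0.3,"y": 0,"z": 10.6,"wx": 0.2,"wy": 0,"wz": 0.2,"claw": 40},{"x": 0.3,"y": 0,"z": 10.6,"wx": 0.2,"wy": 0,"wz": 0.2,"claw": 15},{"x": 0.3,"y": 0,"z": 10.6,"wx": 0.2,"wy": 0,"wz": 0.2,"claw": 15},{"x": 0.3,"y": 0,"z": 10.6,"wx": 0.2,"wy": 0,"wz": 0.2,"claw": 15}]' --squeeze 50

```text
clock: 3.98
position: [0.5255, 0.3963, 0.0148]
tool_rot: [-3.139, 0.0, -0.926]
force: [-1.6, -1.2, 6.3]
grip_width: 0.025
```

```bash
python3 - <<'E'
from h import *
s=bot.observe();print(s['position'],np.degrees(s['tool_rot']),s['grip_width'],s['force'])
f=shot('scene');im=cv2.cvtColor(f['pixels'],cv2.COLOR_RGB2BGR)
cv2.imwrite('pics/z4.png',cv2.resize(im[180:330,180:380],(800,600),interpolation=cv2.INTER_CUBIC))
E
```

```text
[0.52552181 0.39631806 0.0148293 ] [-1.79848980e+02  2.63190646e-02 -5.30460456e+01] 0.02495687577009256 [-1.64108525 -1.22284134  6.33291423]
```

View pics/z4.png

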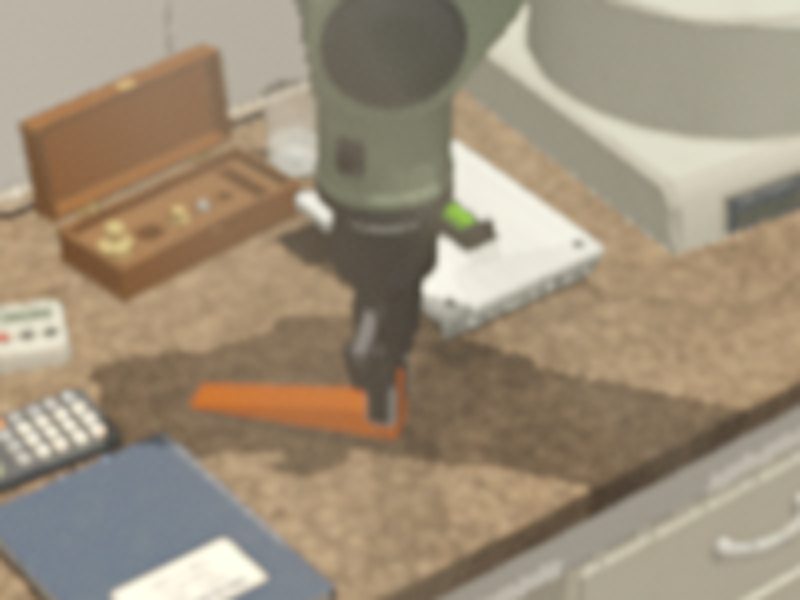

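```bash
python3 - <<'E'
from h import *
print(inc([.41,.36,.035],-89.5));print(inc([.41,.2235,.035],-89.5))
E
```

```text
{'x': -4.05, 'y': 11.41, 'z': -2.05, 'wx': -0.14, 'wy': 0.07, 'wz': 36.46}
{'x': 6.86, 'y': 19.61, 'z': -2.07, 'wx': -0.14, 'wy': 0.07, 'wz': 36.46}
```

>>> jog_arm --increments '[{"x": 0,"y": 0,"z": -1,"wx": -0.1,"wy": 0.1,"wz": 0,"claw": 15},{"x": 0,"y": 1,"z": -2,"wx": -0.1,"wy": 0.1,"wz": 0,"claw": 15},{"x": -1,"y": 3.5,"z": -2,"wx": -0.1,"wy": 0.1,"wz": 4,"claw": 15},{"x": -2,"y": 6.5,"z": -2,"wx": -0.1,"wy": 0.1,"wz": 10,"claw": 15},{"x": -3,"y": 9,"z": -2,"wx": -0.1,"wy": 0.1,"wz": 18,"claw": 15},{"x": -4,"y": 11.4,"z": -2,"wx": -0.1,"wy": 0.1,"wz": 27,"claw": 15},{"x": -2,"y": 13,"z": -2,"wx": -0.1,"wy": 0.1,"wz": 36.4,"claw": 15},{"x": 2,"y": 16,"z": -2,"wx": -0.1,"wy": 0.1,"wz": 36.4,"claw": 15},{"x": 6.9,"y": 19.6,"z": -2,"wx": -0.1,"wy": 0.1,"wz": 36.4,"claw": 15},{"x": 6.9,"y": 19.6,"z": -2,"wx": -0.1,"wy": 0.1,"wz": 36.4,"claw": 15}]'

```text
clock: 5.28
position: [0.41, 0.2185, 0.035]
tool_rot: [-3.141, -0.003, -1.566]
force: [0.6, 1.4, -1.6]
grip_width: 0.025
```

```bash
python3 - <<'E'
from h import *
s=bot.observe();print(s['position'],np.degrees(s['tool_rot']),s['grip_width'],s['force'])
for n in('scene','top'):
    f=shot(n);im=cv2.cvtColor(f['pixels'],cv2.COLOR_RGB2BGR)
    if n=='scene': c=im[180:330,180:380]
    else: c=im[170:320,230:430]
    cv2.imwrite(f'pics/z5{n}.png',cv2.resize(c,(800,600),interpolation=cv2.INTER_CUBIC))
E
```

```text
[0.40995406 0.21850739 0.03498497] [-1.79988919e+02 -1.44628954e-01 -8.97499914e+01] 0.024956176608453836 [ 0.58534577  1.37589597 -1.60014657]
```

View pics/z5scene.png

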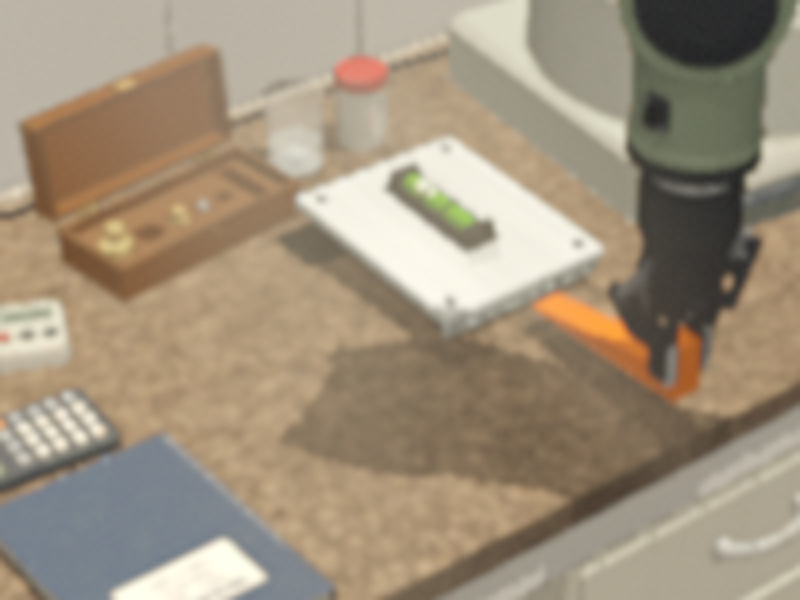

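View pics/z5top.png

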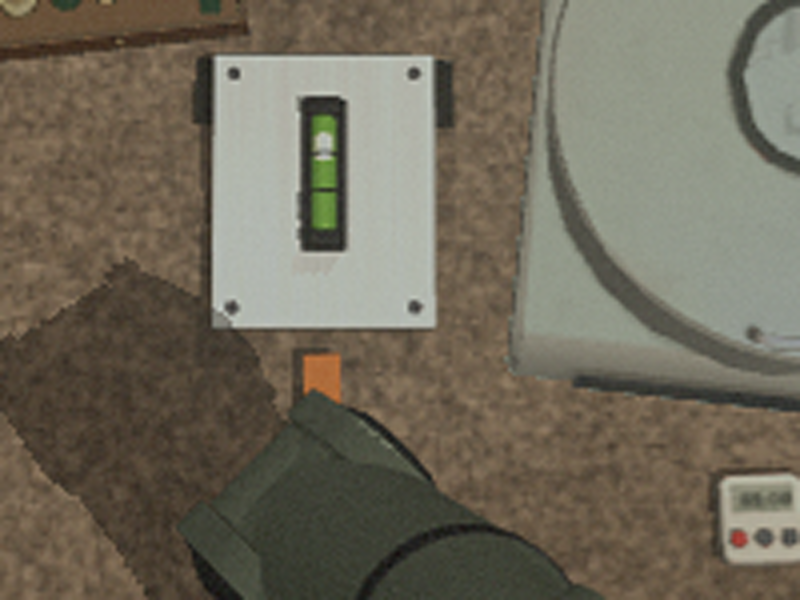

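```bash
python3 - <<'E'
from h import *
f=shot('top');s=bot.observe();print(s['position'],np.degrees(s['tool_rot']))
z=lambda P:(np.array(P,float)+.5)/4-.5+[230,170]
print(onz(f,z([(303,353),(340,353)]),.0225), onz(f,z([(303,395)]),.03))
print(inc([.41,.2235,.012],-89.5))
E
```

```text
[0.41039467 0.22389867 0.03485118] [-1.79914931e+02  4.51675396e-02 -8.94398903e+01]
[[0.55573481 0.2377628  0.0225    ]
 [0.55593569 0.21142941 0.0225    ]] [[0.52467608 0.23723042 0.03      ]]
{'x': 0.04, 'y': 0.04, 'z': 2.29, 'wx': -0.09, 'wy': 0.05, 'wz': 0.06}
```

>>> jog_arm --increments '[{"x": 0,"y": 0,"z": 1,"wx": -0.1,"wy": 0,"wz": 0,"claw": 15},{"x": 0,"y": 0,"z": 1.8,"wx": -0.1,"wy": 0,"wz": 0,"claw": 15},{"x": 0,"y": 0,"z": 2.05,"wx": -0.1,"wy": 0,"wz": 0,"claw": 15},{"x": 0,"y": 0,"z": 2.05,"wx": -0.1,"wy": 0,"wz": 0,"claw": 15},{"x": 0,"y": 0,"z": 2.05,"wx": -0.1,"wy": 0,"wz": 0,"claw": 40},{"x": 0,"y": 0,"z": 2.05,"wx": -0.1,"wy": 0,"wz": 0,"claw": 40},{"x": 0,"y": 0,"z": 2.05,"wx": -0.1,"wy": 0,"wz": 0,"claw": 15},{"x": 0,"y": 0,"z": 2.05,"wx": -0.1,"wy": 0,"wz": 0,"claw": 15},{"x": 0,"y": 0,"z": 2.05,"wx": -0.1,"wy": 0,"wz": 0,"claw": 15},{"x": 0,"y": 0,"z": 2.05,"wx": -0.1,"wy": 0,"wz": 0,"claw": 15}]'

```text
clock: 6.68
position: [0.4104, 0.2239, 0.0143]
tool_rot: [3.141, 0.001, -1.561]
force: [-0.1, -0.5, -1.8]
grip_width: 0.0255
```

```bash
cat >> h.py <<'E'
def bub(fn=None):
    f=shot('top');p=f['pixels'];im=cv2.cvtColor(p,cv2.COLOR_RGB2BGR)
    if fn: cv2.imwrite('pics/'+fn,np.hstack([cv2.resize(im[165:290,270:355],(408,600),interpolation=cv2.INTER_CUBIC),cv2.resize(im[188:238,300:322],(264,600),interpolation=cv2.INTER_NEAREST)]))
    # column through vial
    u=proj(f,[[0.68,0.2237,0.056]])[0,0];c=int(round(u))
    return f,p[188:238,c-1:c+2].mean(1),c
E
python3 - <<'E'
from h import *
s=bot.observe();print(s['position'],np.degrees(s['tool_rot']),s['grip_width'],s['force'])
f,a,c=bub('b0.png');print(c)
for i,x in enumerate(a):print(188+i,x.round(0).astype(int),end='; ')
E
```

```text
[0.41037881 0.22385183 0.01425132] [ 1.79976881e+02  3.97829328e-02 -8.94435312e+01] 0.02547615709809983 [-0.09938665 -0.48852044 -1.79556164]
311
188 [178 182 170]; 189 [177 180 169]; 190 [177 181 170]; 191 [177 181 170]; 192 [179 183 172]; 193 [183 187 176]; 194 [53 52 48]; 195 [49 49 44]; 196 [53 52 49]; 197 [52 51 47]; 198 [58 68 43]; 199 [104 144  63]; 200 [104 143  63]; 201 [103 142  61]; 202 [103 143  65]; 203 [165 174 140]; 204 [184 188 179]; 205 [180 185 175]; 206 [183 188 177]; 207 [143 148 139]; 208 [135 139 132]; 209 [183 189 172]; 210 [106 143  63]; 211 [106 144  64]; 212 [104 143  63]; 213 [106 144  66]; 214 [104 142  63]; 215 [107 145  65]; 216 [105 146  63]; 217 [48 52 41]; 218 [ 99 135  60]; 219 [106 145  64]; 220 [105 142  62]; 221 [103 143  63]; 222 [104 143  62]; 223 [106 143  65]; 224 [104 143  64]; 225 [105 145  66]; 226 [111 149  66]; 227 [61 77 47]; 228 [52 51 48]; 229 [54 52 48]; 230 [58 58 54]; 231 [45 45 40]; 232 [66 66 61]; 233 [182 181 169]; 234 [175 175 165]; 235 [173 173 162]; 236 [172 171 161]; 237 [174 173 163];
```

View pics/b0.png

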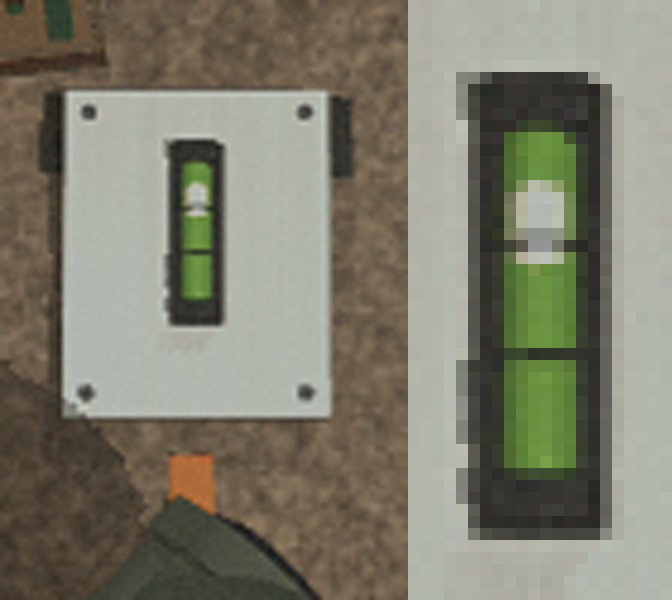

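>>> jog_arm --increments '[{"x": 0,"y": -0.6,"z": 0,"wx": 0,"wy": 0,"wz": 0,"claw": 15},{"x": 0,"y": -1.2,"z": 0,"wx": 0,"wy": 0,"wz": 0,"claw": 15},{"x": 0,"y": -1.8,"z": 0,"wx": 0,"wy": 0,"wz": 0,"claw": 15},{"x": 0,"y": -2.3,"z": 0,"wx": 0,"wy": 0,"wz": 0,"claw": 15},{"x": 0,"y": -2.8,"z": 0,"wx": 0,"wy": 0,"wz": 0,"claw": 15},{"x": 0,"y": -3.2,"z": 0,"wx": 0,"wy": 0,"wz": 0,"claw": 15},{"x": 0,"y": -3.6,"z": 0,"wx": 0,"wy": 0,"wz": 0,"claw": 15},{"x": 0,"y": -3.9,"z": 0,"wx": 0,"wy": 0,"wz": 0,"claw": 15},{"x": 0,"y": -4.2,"z": 0,"wx": 0,"wy": 0,"wz": 0,"claw": 15},{"x": 0,"y": -4.5,"z": 0,"wx": 0,"wy": 0,"wz": 0,"claw": 15}]'

```text
clock: 7.98
position: [0.4551, 0.2242, 0.0142]
tool_rot: [3.14, 0.0, -1.561]
force: [-6.5, -0.9, 6.4]
grip_width: 0.0252
```

```bash
python3 - <<'E'
from h import *
s=bot.observe();print(s['position'],np.degrees(s['tool_rot']),s['grip_width'],s['force'])
f,a,c=bub('b1.png')
g=shot('scene');im=cv2.cvtColor(g['pixels'],cv2.COLOR_RGB2BGR)
cv2.imwrite('pics/z6.png',cv2.resize(im[190:310,240:400],(800,600),interpolation=cv2.INTER_CUBIC))
E
```

```text
[0.45508075 0.22422319 0.01424163] [ 1.79933524e+02  2.09315999e-02 -8.94301985e+01] 0.025218523897015722 [-6.47186858 -0.89673121  6.37560298]
```

View pics/z6.png

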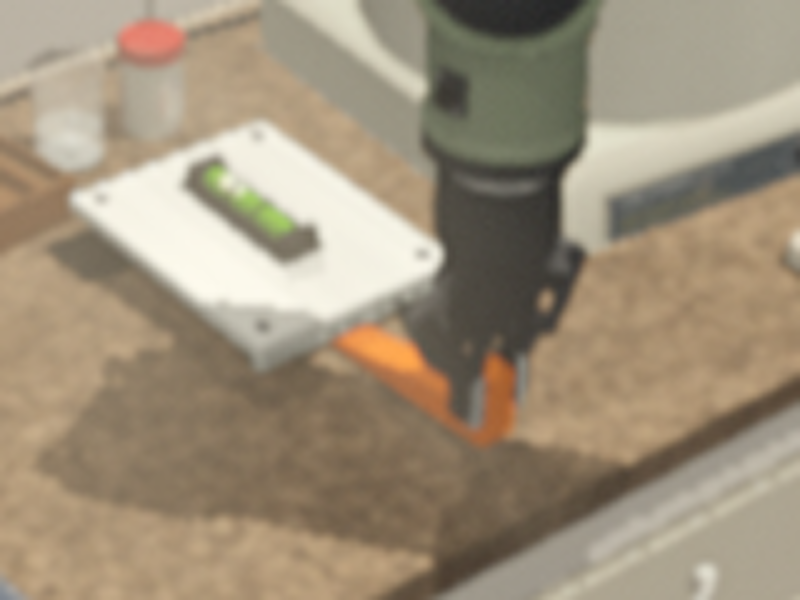

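View pics/b1.png

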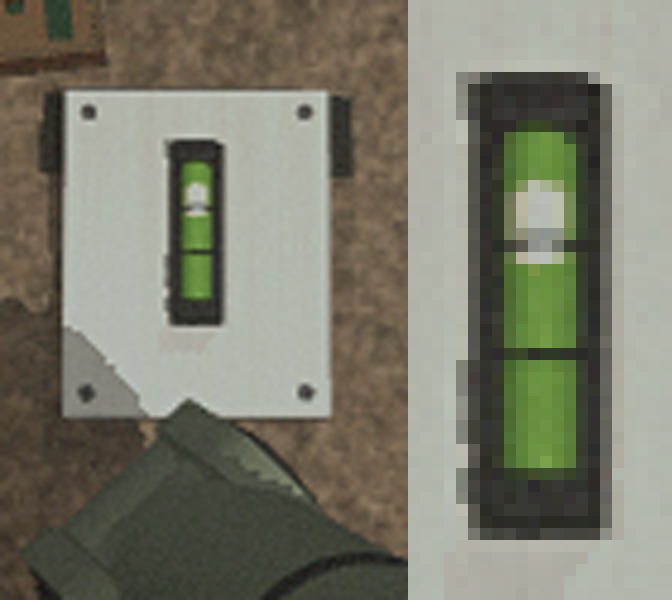

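The scene view shows the nose under the low edge at zoom (350,335), and the stand hasn't moved. In the top view the bubble is still at its rear stop. I'll continue slowly.

>>> jog_arm --increments '[{"x": 0,"y": -0.3,"z": 0,"wx": 0,"wy": 0,"wz": 0,"claw": 15},{"x": 0,"y": -0.6,"z": 0,"wx": 0,"wy": 0,"wz": 0,"claw": 15},{"x": 0,"y": -0.9,"z": 0,"wx": 0,"wy": 0,"wz": 0,"claw": 15},{"x": 0,"y": -1.1,"z": 0,"wx": 0,"wy": 0,"wz": 0,"claw": 15},{"x": 0,"y": -1.3,"z": 0,"wx": 0,"wy": 0,"wz": 0,"claw": 15},{"x": 0,"y": -1.5,"z": 0,"wx": 0,"wy": 0,"wz": 0,"claw": 15},{"x": 0,"y": -1.7,"z": 0,"wx": 0,"wy": 0,"wz": 0,"claw": 15},{"x": 0,"y": -1.9,"z": 0,"wx": 0,"wy": 0,"wz": 0,"claw": 15},{"x": 0,"y": -2.1,"z": 0,"wx": 0,"wy": 0,"wz": 0,"claw": 15}]'

```text
clock: 9.2
position: [0.4744, 0.2244, 0.0142]
tool_rot: [3.138, -0.0, -1.56]
force: [-17.6, -0.8, 16.2]
grip_width: 0.0256
```

```bash
cat >> h.py <<'E'
def look(k):
    s=bot.observe();print(s['clock'],s['position'],np.degrees(s['tool_rot']),s['force'])
    f,a,c=bub()
    im=cv2.cvtColor(f['pixels'],cv2.COLOR_RGB2BGR)
    g=shot('scene');im2=cv2.cvtColor(g['pixels'],cv2.COLOR_RGB2BGR)
    A=cv2.resize(im[165:265,270:355],(400,470),interpolation=cv2.INTER_CUBIC)
    B=cv2.resize(im2[200:275,250:330],(400,375),interpolation=cv2.INTER_CUBIC);B=cv2.copyMakeBorder(B,0,95,0,0,cv2.BORDER_CONSTANT)
    cv2.imwrite(f'pics/{k}.png',np.hstack([A,B]))
    print(' '.join(f'{188+i}:{int(x[2])}' for i,x in enumerate(a) if 10<=i<40))
    w=np.clip((a[10:39,2]-70)/105,0,1);r=np.arange(198,227)
    print('white sum',w.sum(),'centroid row',(w*r).sum()/w.sum())
E
python3 -c "
from h import *
look('c1')"
```

```text
9.2 [0.47442279 0.2244387  0.014228  ] [ 1.79782741e+02 -2.57042546e-02 -8.93858862e+01] [-17.57177152  -0.78364214  16.19599883]
198:40 199:62 200:63 201:61 202:61 203:155 204:180 205:176 206:178 207:126 208:142 209:161 210:53 211:61 212:64 213:63 214:63 215:61 216:62 217:41 218:64 219:65 220:62 221:62 222:62 223:62 224:62 225:62 226:67 227:43
white sum 5.904761904761905 centroid row 205.84139784946234
```

View pics/c1.png

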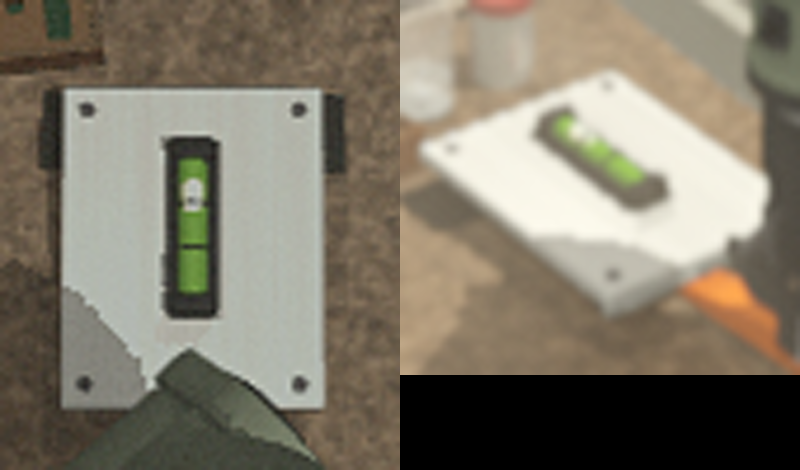

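>>> jog_arm --increments '[{"x": 0,"y": 0,"z": 0,"wx": 0,"wy": 0,"wz": 0,"claw": 40},{"x": 0,"y": 0,"z": 0,"wx": 0,"wy": 0,"wz": 0,"claw": 40},{"x": 0,"y": 0,"z": 0,"wx": 0,"wy": 0,"wz": 0,"claw": 40}]'

```text
clock: 9.68
position: [0.475, 0.2245, 0.0142]
tool_rot: [3.139, -0.0, -1.56]
force: [-0.3, -0.0, -0.3]
grip_width: 0.0341
```

```bash
python3 -c "
from h import *
look('c2')"
```

```text
9.675 [0.475013   0.22445138 0.01424721] [ 1.79832116e+02 -9.75774992e-03 -8.94034398e+01] [-0.34475487 -0.02417871 -0.30797634]
198:41 199:63 200:63 201:59 202:64 203:157 204:179 205:177 206:177 207:139 208:144 209:160 210:59 211:61 212:62 213:63 214:63 215:63 216:63 217:42 218:61 219:61 220:62 221:61 222:61 223:62 224:61 225:63 226:66 227:43
white sum 6.06031746031746 centroid row 205.86380303823995
```

>>> jog_arm --increments '[{"x": 0,"y": 0,"z": 0,"wx": 0,"wy": 0,"wz": 0,"claw": 15},{"x": 0,"y": 0,"z": 0,"wx": 0,"wy": 0,"wz": 0,"claw": 15},{"x": 0,"y": 0,"z": 0,"wx": 0,"wy": 0,"wz": 0,"claw": 15},{"x": 0,"y": 0,"z": 0,"wx": 0,"wy": 0,"wz": 0,"claw": 15}]'

```text
clock: 10.28
position: [0.475, 0.2246, 0.0144]
tool_rot: [3.139, -0.0, -1.56]
force: [-2.3, 0.1, 4.9]
grip_width: 0.0255
```

View pics/c2.png

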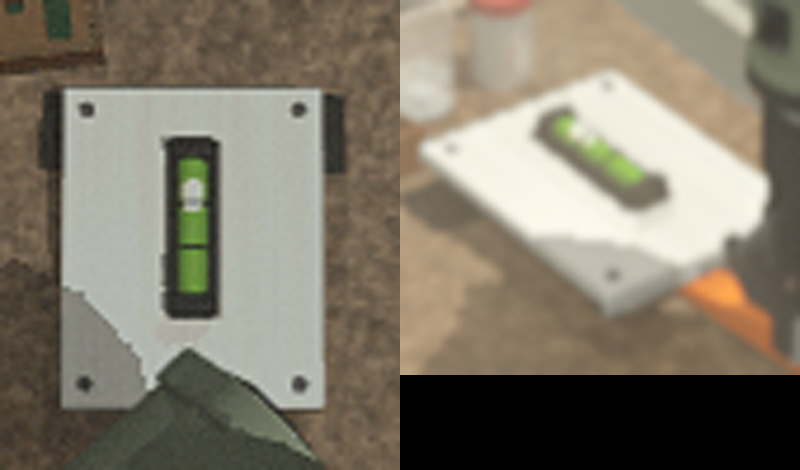

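>>> jog_arm --increments '[{"x": 0,"y": -0.15,"z": -0.05,"wx": 0,"wy": 0,"wz": 0,"claw": 15},{"x": 0,"y": -0.3,"z": -0.05,"wx": 0,"wy": 0,"wz": 0,"claw": 15},{"x": 0,"y": -0.45,"z": -0.05,"wx": 0,"wy": 0,"wz": 0,"claw": 15},{"x": 0,"y": -0.6,"z": -0.05,"wx": 0,"wy": 0,"wz": 0,"claw": 15},{"x": 0,"y": -0.75,"z": -0.05,"wx": 0,"wy": 0,"wz": 0,"claw": 15},{"x": 0,"y": -0.9,"z": -0.05,"wx": 0,"wy": 0,"wz": 0,"claw": 15}]'

```text
clock: 11.02
position: [0.4819, 0.2243, 0.0144]
tool_rot: [3.135, -0.001, -1.56]
force: [-13.4, -0.7, 4.5]
grip_width: 0.0252
```

```bash
python3 -c "
from h import *
look('c3')"
```

```text
11.025 [0.48192031 0.22432705 0.01438481] [ 1.79624440e+02 -8.39304366e-02 -8.93536908e+01] [-13.3609189   -0.67951149   4.53266347]
198:44 199:64 200:65 201:59 202:69 203:156 204:178 205:176 206:177 207:111 208:175 209:156 210:56 211:60 212:65 213:64 214:63 215:63 216:57 217:44 218:63 219:63 220:62 221:61 222:64 223:62 224:60 225:65 226:64 227:39
white sum 6.044444444444444 centroid row 205.89968487394958
```

>>> jog_arm --increments '[{"x": 0,"y": -0.3,"z": -0.03,"wx": 0,"wy": 0,"wz": 0,"claw": 15},{"x": 0,"y": -0.45,"z": -0.03,"wx": 0,"wy": 0,"wz": 0,"claw": 15},{"x": 0,"y": -0.6,"z": -0.03,"wx": 0,"wy": 0,"wz": 0,"claw": 15},{"x": 0,"y": -0.75,"z": -0.03,"wx": 0,"wy": 0,"wz": 0,"claw": 15},{"x": 0,"y": -0.9,"z": -0.03,"wx": 0,"wy": 0,"wz": 0,"claw": 15},{"x": 0,"y": -1.05,"z": -0.03,"wx": 0,"wy": 0,"wz": 0,"claw": 15}]'

```text
clock: 11.88
position: [0.4906, 0.2243, 0.0144]
tool_rot: [3.132, -0.003, -1.559]
force: [-15.2, 0.0, 11.1]
grip_width: 0.0255
```

```bash
python3 -c "
from h import *
look('c4')"
```

```text
11.875 [0.49062546 0.22429582 0.01437847] [ 1.79445193e+02 -1.43914124e-01 -8.93189399e+01] [-1.52264585e+01  1.45358192e-02  1.11135805e+01]
198:47 199:62 200:62 201:58 202:73 203:168 204:178 205:177 206:179 207:62 208:189 209:131 210:58 211:60 212:61 213:61 214:63 215:62 216:48 217:51 218:63 219:63 220:62 221:61 222:62 223:62 224:61 225:68 226:61 227:43
white sum 5.549206349206349 centroid row 205.60411899313502
```

View pics/c4.png

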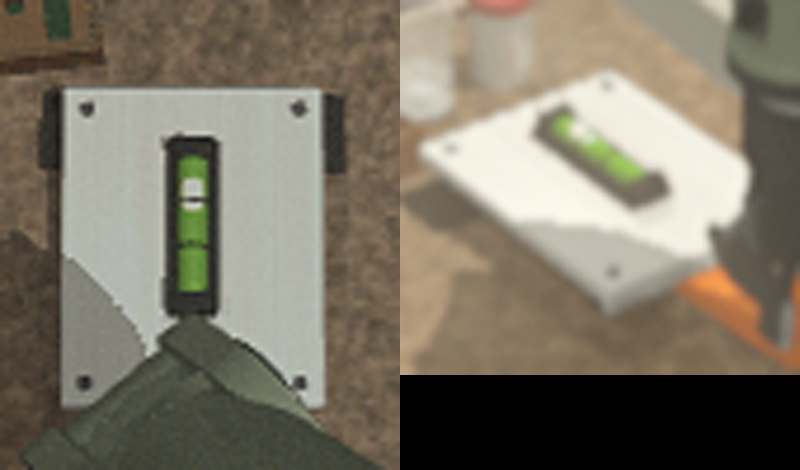

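>>> jog_arm --increments '[{"x": 0,"y": -0.3,"z": -0.08,"wx": 0,"wy": 0,"wz": 0,"claw": 15},{"x": 0,"y": -0.45,"z": -0.08,"wx": 0,"wy": 0,"wz": 0,"claw": 15},{"x": 0,"y": -0.6,"z": -0.08,"wx": 0,"wy": 0,"wz": 0,"claw": 15},{"x": 0,"y": -0.75,"z": -0.08,"wx": 0,"wy": 0,"wz": 0,"claw": 15},{"x": 0,"y": -0.9,"z": -0.08,"wx": 0,"wy": 0,"wz": 0,"claw": 15}]'

```text
clock: 12.6
position: [0.4981, 0.2241, 0.0146]
tool_rot: [3.129, -0.004, -1.559]
force: [-10.9, -0.8, 2.4]
grip_width: 0.0255
```

```bash
python3 -c "
from h import *
look('c5')"
```

```text
12.6 [0.49812452 0.22413702 0.01458421] [179.28385392  -0.20254173 -89.29945398] [-10.86075385  -0.8494315    2.39463043]
198:57 199:60 200:61 201:58 202:69 203:158 204:179 205:177 206:177 207:99 208:186 209:143 210:57 211:59 212:64 213:62 214:62 215:63 216:41 217:56 218:60 219:62 220:62 221:62 222:59 223:60 224:63 225:69 226:58 227:43
white sum 5.825396825396825 centroid row 205.8016348773842
```

View pics/c5.png

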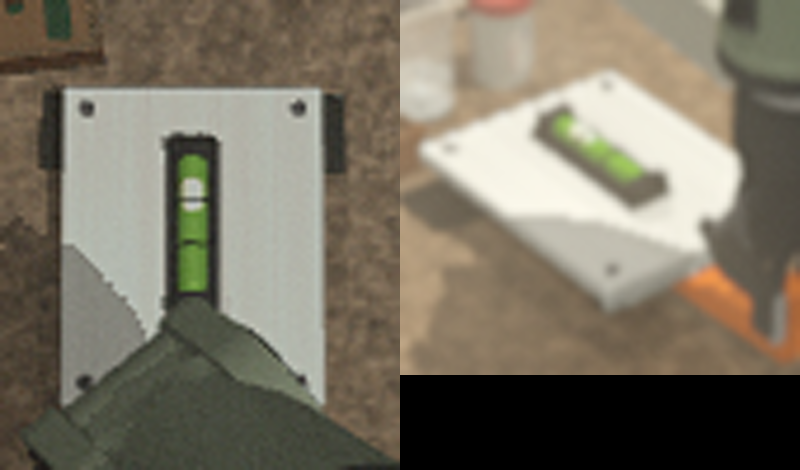

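>>> jog_arm --increments '[{"x": 0,"y": 0,"z": 0,"wx": 0,"wy": 0,"wz": 0,"claw": 40},{"x": 0,"y": 0,"z": 0,"wx": 0,"wy": 0,"wz": 0,"claw": 40},{"x": 0,"y": 0,"z": 0,"wx": 0.7,"wy": 0,"wz": 0,"claw": 40},{"x": 0,"y": 0,"z": 0,"wx": 0.7,"wy": 0,"wz": 0,"claw": 40}]'

```text
clock: 13.2
position: [0.4983, 0.2242, 0.0147]
tool_rot: [-3.141, -0.003, -1.558]
force: [0.1, 0.1, -0.2]
grip_width: 0.0346
```

```bash
python3 -c "
from h import *
look('c6')
print(inc([.5,.224,.0144],-89.4))"
```

```text
13.2 [0.49826568 0.22418683 0.01467164] [-179.97050058   -0.19902065  -89.29322068] [ 0.09090377  0.09896896 -0.17990023]
198:54 199:60 200:63 201:60 202:59 203:99 204:179 205:177 206:177 207:100 208:180 209:185 210:90 211:60 212:61 213:64 214:63 215:63 216:46 217:53 218:63 219:62 220:61 221:59 222:62 223:59 224:63 225:70 226:58 227:42
white sum 5.761904761904762 centroid row 206.39999999999998
{'x': 0.02, 'y': -0.16, 'z': 0.03, 'wx': -0.02, 'wy': -0.2, 'wz': 0.1}
```

>>> jog_arm --increments '[{"x": 0,"y": 0,"z": 0,"wx": 0,"wy": 0,"wz": 0,"claw": 15},{"x": 0,"y": 0,"z": -0.05,"wx": 0,"wy": 0,"wz": 0,"claw": 15},{"x": 0,"y": 0,"z": -0.05,"wx": 0,"wy": 0,"wz": 0,"claw": 15},{"x": 0,"y": -0.2,"z": -0.05,"wx": 0,"wy": 0,"wz": 0,"claw": 15},{"x": 0,"y": -0.4,"z": -0.05,"wx": 0,"wy": 0,"wz": 0,"claw": 15},{"x": 0,"y": -0.6,"z": -0.05,"wx": 0,"wy": 0,"wz": 0,"claw": 15},{"x": 0,"y": -0.75,"z": -0.06,"wx": 0,"wy": 0,"wz": 0,"claw": 15},{"x": 0,"y": -0.9,"z": -0.06,"wx": 0,"wy": 0,"wz": 0,"claw": 15},{"x": 0,"y": -1.05,"z": -0.08,"wx": 0,"wy": 0,"wz": 0,"claw": 15},{"x": 0,"y": -1.2,"z": -0.08,"wx": 0,"wy": 0,"wz": 0,"claw": 15}]'

```text
clock: 14.55
position: [0.5087, 0.224, 0.015]
tool_rot: [3.139, -0.005, -1.558]
force: [-9.4, 0.1, -1.5]
grip_width: 0.0252
```

```bash
python3 -c "
from h import *
look('c7')"
```

```text
14.55 [0.50870812 0.2240253  0.01500163] [179.83209115  -0.26446037 -89.27323307] [-9.40071809  0.09259645 -1.48419464]
198:59 199:59 200:60 201:61 202:58 203:65 204:132 205:180 206:179 207:84 208:181 209:177 210:179 211:62 212:59 213:60 214:62 215:60 216:41 217:57 218:62 219:59 220:61 221:60 222:58 223:57 224:58 225:64 226:68 227:67
white sum 5.7333333333333325 centroid row 207.2109634551495
```

View pics/c7.png

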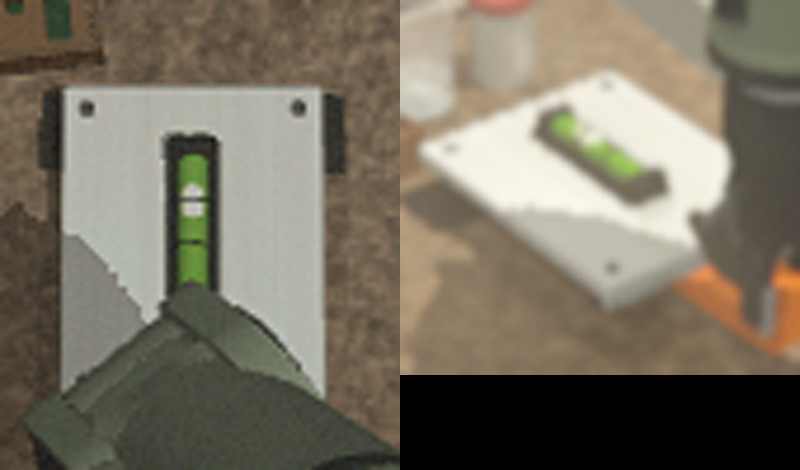

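>>> jog_arm --increments '[{"x": 0,"y": -0.3,"z": 0,"wx": 0,"wy": 0,"wz": 0,"claw": 15},{"x": 0,"y": -0.45,"z": 0,"wx": 0,"wy": 0,"wz": 0,"claw": 15},{"x": 0,"y": -0.6,"z": 0,"wx": 0,"wy": 0,"wz": 0,"claw": 15},{"x": 0,"y": -0.75,"z": 0,"wx": 0,"wy": 0,"wz": 0,"claw": 15},{"x": 0,"y": -0.9,"z": 0,"wx": 0,"wy": 0,"wz": 0,"claw": 15},{"x": 0,"y": -1.0,"z": 0,"wx": 0,"wy": 0,"wz": 0,"claw": 15},{"x": 0,"y": -1.0,"z": 0,"wx": 0,"wy": 0,"wz": 0,"claw": 15},{"x": 0,"y": -1.0,"z": 0,"wx": 0,"wy": 0,"wz": 0,"claw": 15},{"x": 0,"y": -1.0,"z": 0,"wx": 0,"wy": 0,"wz": 0,"claw": 15}]'

```text
clock: 15.78
position: [0.5172, 0.2241, 0.0149]
tool_rot: [3.136, -0.005, -1.558]
force: [-13.1, 0.2, 8.2]
grip_width: 0.0247
```

```bash
python3 -c "
from h import *
look('c8')"
```

```text
15.775 [0.5171791  0.22410187 0.01487113] [179.67568908  -0.31221385 -89.24743074] [-13.05882351   0.16881761   8.21431719]
198:57 199:61 200:59 201:61 202:64 203:58 204:59 205:62 206:126 207:110 208:179 209:177 210:176 211:177 212:169 213:51 214:59 215:60 216:43 217:60 218:61 219:58 220:54 221:66 222:68 223:72 224:68 225:70 226:70 227:71
white sum 5.8920634920634924 centroid row 209.4908405172414
```

View pics/c8.png

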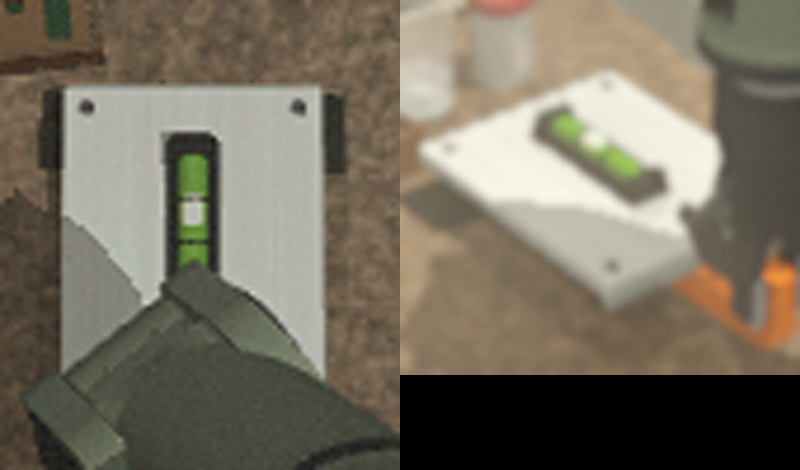

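>>> jog_arm --increments '[{"x": 0,"y": 0,"z": 0,"wx": 0,"wy": 0,"wz": 0,"claw": 40},{"x": 0,"y": 0,"z": 0,"wx": 0,"wy": 0,"wz": 0,"claw": 40},{"x": 0,"y": 0,"z": 0,"wx": 0.3,"wy": 0,"wz": 0,"claw": 40},{"x": 0,"y": 0,"z": 0,"wx": 0.3,"wy": 0,"wz": 0,"claw": 40},{"x": 0,"y": 0,"z": 0,"wx": 0.3,"wy": 0,"wz": 0,"claw": 40},{"x": 0,"y": 0,"z": 0,"wx": 0.3,"wy": 0,"wz": 0,"claw": 40},{"x": 0,"y": 0,"z": 0,"wx": 0.3,"wy": 0,"wz": 0,"claw": 40},{"x": 0,"y": 0,"z": 0,"wx": 0.3,"wy": 0,"wz": 0,"claw": 40}]'

```text
clock: 16.88
position: [0.5172, 0.2241, 0.0149]
tool_rot: [3.141, -0.005, -1.558]
force: [0.8, -0.8, -0.2]
grip_width: 0.0342
```

```bash
python3 -c "
from h import *
look('c9')"
```

```text
16.875 [0.51719398 0.22409557 0.01486064] [179.97603684  -0.31142366 -89.25080361] [ 0.7885091  -0.77140344 -0.21566972]
198:58 199:62 200:59 201:62 202:61 203:59 204:61 205:59 206:55 207:102 208:182 209:177 210:174 211:177 212:184 213:116 214:56 215:59 216:40 217:60 218:62 219:62 220:59 221:59 222:68 223:71 224:69 225:70 226:68 227:70
white sum 5.765079365079366 centroid row 210.1112334801761
```

View pics/c9.png

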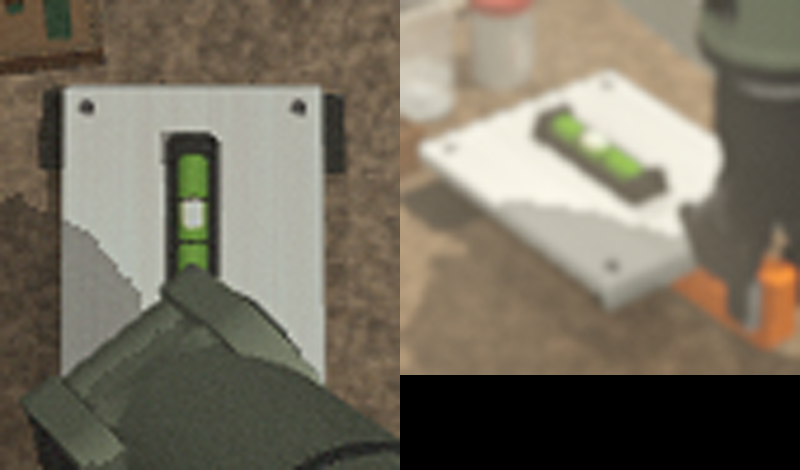

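>>> jog_arm --increments '[{"x": 0,"y": 0,"z": 0,"wx": 0,"wy": 0,"wz": 0,"claw": 15},{"x": 0,"y": 0,"z": -0.05,"wx": 0,"wy": 0,"wz": 0,"claw": 15},{"x": 0,"y": -0.1,"z": -0.05,"wx": 0,"wy": 0,"wz": 0,"claw": 15},{"x": 0,"y": -0.3,"z": -0.05,"wx": 0,"wy": 0,"wz": 0,"claw": 15},{"x": 0,"y": -0.45,"z": -0.05,"wx": 0,"wy": 0,"wz": 0,"claw": 15},{"x": 0,"y": -0.6,"z": -0.05,"wx": 0,"wy": 0,"wz": 0,"claw": 15},{"x": 0,"y": -0.75,"z": -0.05,"wx": 0,"wy": 0,"wz": 0,"claw": 15},{"x": 0,"y": -0.9,"z": -0.05,"wx": 0,"wy": 0,"wz": 0,"claw": 15},{"x": 0,"y": -1.0,"z": -0.05,"wx": 0,"wy": 0,"wz": 0,"claw": 15},{"x": 0,"y": -1.0,"z": -0.05,"wx": 0,"wy": 0,"wz": 0,"claw": 15}]'

```text
clock: 18.23
position: [0.5255, 0.2241, 0.0151]
tool_rot: [3.138, -0.006, -1.557]
force: [-12.1, -0.5, 5.4]
grip_width: 0.0256
```

>>> jog_arm --increments '[{"x": 0,"y": 0,"z": 0,"wx": 0,"wy": 0,"wz": 0,"claw": 15},{"x": 0,"y": 0,"z": 0,"wx": 0,"wy": 0,"wz": 0,"claw": 40},{"x": 0,"y": 0,"z": 0,"wx": 0,"wy": 0,"wz": 0,"claw": 40},{"x": 0,"y": 0,"z": 0,"wx": 0.3,"wy": 0,"wz": 0,"claw": 40},{"x": 0,"y": 0,"z": 0,"wx": 0.3,"wy": 0,"wz": 0,"claw": 40},{"x": 0,"y": 0,"z": 0,"wx": 0.3,"wy": 0,"wz": 0,"claw": 40},{"x": 0,"y": 0,"z": 0,"wx": 0.3,"wy": 0,"wz": 0,"claw": 40},{"x": 0,"y": 0,"z": 0,"wx": 0.3,"wy": 0,"wz": 0,"claw": 40}]'

```text
clock: 19.23
position: [0.5255, 0.2241, 0.0151]
tool_rot: [-3.14, -0.006, -1.557]
force: [0.8, -0.5, 0.1]
grip_width: 0.034
```

```bash
python3 -c "
from h import *
look('c10')"
```

```text
19.225 [0.52553471 0.22407562 0.0150699 ] [-179.89735379   -0.3679477   -89.22143632] [ 0.77634416 -0.45462265  0.13991619]
198:61 199:60 200:60 201:61 202:57 203:59 204:60 205:60 206:42 207:57 208:168 209:177 210:174 211:174 212:176 213:184 214:130 215:52 216:37 217:56 218:61 219:69 220:68 221:69 222:68 223:68 224:72 225:68 226:72 227:69
white sum 6.549206349206349 centroid row 210.9161415414445
```

View pics/c10.png

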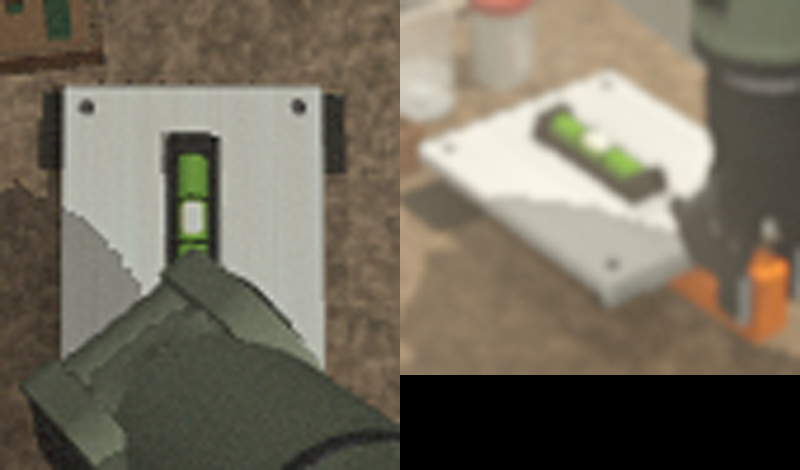

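>>> jog_arm --increments '[{"x": 0,"y": 0,"z": 0,"wx": 0,"wy": 0,"wz": 0,"claw": 70},{"x": 0,"y": 0,"z": 0,"wx": 0,"wy": 0,"wz": 0,"claw": 70},{"x": 0,"y": 0,"z": 0,"wx": 0,"wy": 0,"wz": 0,"claw": 70},{"x": 0,"y": 0,"z": -1.5,"wx": 0,"wy": 0,"wz": 0,"claw": 70},{"x": 0,"y": 0,"z": -4,"wx": 0,"wy": 0,"wz": 0,"claw": 70},{"x": 0,"y": 0,"z": -7,"wx": 0,"wy": 0,"wz": 0,"claw": 70},{"x": 0,"y": 3,"z": -10,"wx": 0,"wy": 0,"wz": 0,"claw": 70},{"x": 0,"y": 7,"z": -11,"wx": 0,"wy": 0,"wz": 0,"claw": 70},{"x": 0,"y": 10,"z": -11,"wx": 0,"wy": 0,"wz": 0,"claw": 70},{"x": 0,"y": 10,"z": -11,"wx": 0,"wy": 0,"wz": 0,"claw": 70}]'

```text
clock: 20.58
position: [0.424, 0.2236, 0.1262]
tool_rot: [-3.139, -0.006, -1.556]
force: [0.6, 0.2, -0.2]
grip_width: 0.0596
```

```bash
python3 - <<'E'
from h import *
look('c11')
f,a,c=bub();p=f['pixels'].astype(float)
acc=np.mean([bub()[1] for _ in range(4)],0)
print(' '.join(f'{188+i}:{x.astype(int).tolist()}' for i,x in enumerate(acc) if 8<=i<40))
E
```

```text
20.575 [0.42397323 0.22362642 0.126152  ] [-179.86329508   -0.35164719  -89.13039516] [ 0.55008596  0.23424774 -0.19046846]
198:64 199:65 200:62 201:60 202:66 203:62 204:61 205:62 206:45 207:58 208:158 209:179 210:176 211:175 212:175 213:182 214:143 215:56 216:41 217:65 218:62 219:64 220:65 221:64 222:62 223:62 224:65 225:66 226:41 227:48
white sum 6.533333333333333 centroid row 210.93440233236154
196:[52, 51, 48] 197:[56, 65, 41] 198:[102, 141, 62] 199:[103, 143, 61] 200:[103, 142, 62] 201:[104, 142, 62] 202:[104, 142, 62] 203:[105, 143, 64] 204:[105, 143, 62] 205:[104, 143, 62] 206:[76, 101, 49] 207:[84, 101, 57] 208:[177, 184, 158] 209:[185, 189, 179] 210:[183, 187, 175] 211:[182, 188, 176] 212:[183, 188, 176] 213:[185, 189, 183] 214:[168, 177, 144] 215:[101, 143, 57] 216:[54, 62, 42] 217:[104, 144, 63] 218:[104, 143, 63] 219:[103, 142, 61] 220:[105, 143, 63] 221:[104, 142, 63] 222:[104, 142, 62] 223:[103, 142, 62] 224:[108, 147, 66] 225:[109, 149, 66] 226:[56, 64, 43] 227:[52, 50, 47]
```

View pics/c11.png

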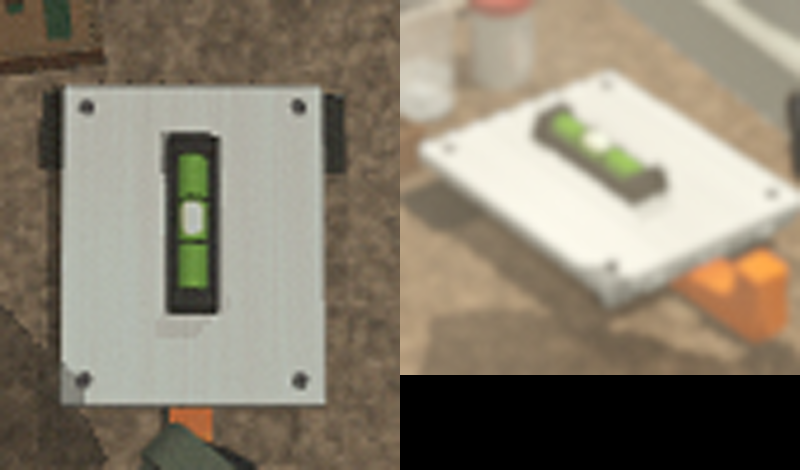

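```bash
python3 - <<'E'
from h import *
g=shot('scene');p=g['pixels']
# sample along vial axis (world line at y ~ axis, z~.06) in the scene view
t=np.arange(.625,.735,.001)
f=shot('top')
from scipy.ndimage import map_coordinates
def prof(F,y,z):
    uv=proj(F,np.c_[t,y+(t-.68)*.0098,np.full_like(t,z)])
    return np.array([map_coordinates(F['pixels'][:,:,k].astype(float),[uv[:,1],uv[:,0]],order=1) for k in range(3)]).T
for n,F in(('top',f),('scene',g)):
    for y in (.218,.222,.226,.230):
        q=prof(F,y,.0595);w=np.clip((q[:,2]-100)/60,0,1)
        dark=np.clip((90-q[:,1])/60,0,1)
        print(n,y,'white',w.sum().round(1),'cent',(t*w).sum()/max(w.sum(),1e-6))
    q=prof(F,{'top':.224,'scene':.224}[n],.0595)
    print(' '.join(f'{int(1000*a)}:{int(b[1])}/{int(b[2])}' for a,b in zip(t[::2],q[::2])))
im=cv2.cvtColor(p,cv2.COLOR_RGB2BGR)
cv2.imwrite('pics/s1.png',cv2.resize(im[215:245,270:310],(800,600),interpolation=cv2.INTER_NEAREST))
s=bot.observe();print(s['clock'],s['force'])
E
```

```text
top 0.218 white 4.8 cent 0.6823867447590184
top 0.222 white 18.9 cent 0.6840943182001719
top 0.226 white 19.5 cent 0.6838024530836659
top 0.23 white 2.8 cent 0.6833695341607416
625:116/106 627:50/43 629:46/41 631:53/48 633:58/52 635:56/50 637:53/50 639:54/46 641:67/44 643:133/63 645:152/68 647:149/66 649:144/63 651:143/63 653:143/63 655:143/63 657:143/64 659:144/65 661:144/65 663:144/64 665:145/64 667:137/62 669:84/48 671:106/50 673:151/76 675:180/148 677:186/175 679:187/184 681:186/177 683:185/177 685:186/177 687:187/177 689:188/180 691:189/179 693:183/166 695:122/86 697:99/54 699:104/50 701:139/63 703:144/62 705:142/59 707:146/64 709:144/63 711:142/61 713:143/61 715:143/62 717:143/62 719:145/63 721:145/64 723:117/58 725:71/47 727:57/48 729:51/46 731:49/44 733:46/43
scene 0.218 white 110.0 cent 0.6795
scene 0.222 white 101.2 cent 0.6794664774016688
scene 0.226 white 75.2 cent 0.680521111785436
scene 0.23 white 42.5 cent 0.6849178361566848
625:155/139 627:139/123 629:134/118 631:126/110 633:126/110 635:138/122 637:149/134 639:164/146 641:178/158 643:190/166 645:198/170 647:204/174 649:206/171 651:207/170 653:209/171 655:210/172 657:211/172 659:211/171 661:210/171 663:207/169 665:205/164 667:201/162 669:201/165 671:201/167 673:204/173 675:210/183 677:215/192 679:223/203 681:230/209 683:235/215 685:239/220 687:242/223 689:240/221 691:236/217 693:232/211 695:225/203 697:218/196 699:211/187 701:204/176 703:204/175 705:205/173 707:206/172 709:207/172 711:207/168 713:205/167 715:201/163 717:195/156 719:187/146 721:178/136 723:166/125 725:154/116 727:152/118 729:148/119 731:147/125 733:151/135
21.025 [ 0.32583493  0.16888506 -0.28306842]
```

View pics/s1.png

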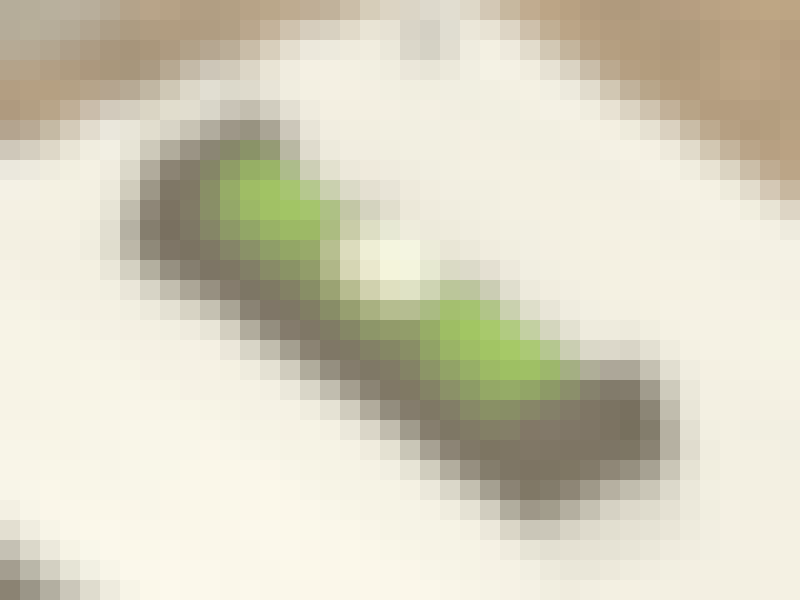

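```bash
python3 - <<'E'
from h import *
s=bot.observe();print(s['clock'],s['qd'].round(4),s['force'])
bot.job_done()
E
```

```text
21.025 [-0.002  -0.0013 -0.002   0.0025  0.0021 -0.0015  0.0002] [ 0.32583493  0.16888506 -0.28306842]
the job is handed in; nothing more can be done
```

I gripped the orange wedge by its heel and slid it thin end first under the middle of the stand's low edge. I pushed it in slowly until the bubble was centred, let go, backed the arm away and handed the job in at about 21 s. The hand-in gives no verdict.

Last checks before handing in:
- **Bubble:** In the top view it rested about 0.3 to 0.8 mm to the rear-feet side of the midpoint between the lines. A looser comparison against the ends of the vial gave up to 1.4 mm, still inside the 2 mm limit. It had not moved since the pictures taken just after I let go. The scene camera was too blurred to measure this and only agreed roughly.
- **Wedge:** The nose ended about 90 mm past the bar, within a few millimetres of the middle of the edge. I inferred that it carries the edge because the stand stayed level with the hand away; I did not measure the contact force.
- **Stand:** It looked to have moved by only about 1 mm, judged by eye in the top view.
- **Forces:** Wrist readings at the ends of the push moves peaked at about 18 N along the push. At that point the hand was also pressing down with 16 N, so I let go and gripped again to relieve it. The force between wedge and stand could not be measured directly; at that peak I estimated roughly 18 N against the 22 N limit.
- **Arm and bystanders:** The force reading with the arm clear was about zero. I kept the arm's path away from the logbook, timer and marker, but did not measure their positions afterwards.

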